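Take the snap-tab battery cover off a handpiece power pack

ROBOT

A 7-joint arm with a two-finger parallel gripper is mounted at the origin on the work surface. World frame = base frame: x ahead of the robot, y to its left, z up, the work surface at z = 0. Lengths are in m, angles in degrees, forces in N, time in s.
With the tool pointing down it reaches from about 0.35 to 0.775 m from the base axis. Payload 3.1 kg.
Tool frame: the origin (TCP) lies on the centre line of the jaws, within the pads' length; the fingertips stand 17 mm ahead of it and the grasp point (between the pads) lies 2 mm behind it (robot.tip_reach is the distance from the TCP to the fingertips, in m); z points along the fingers, y is the line along which they close (so a half turn about z gives the same grasp; the last joint's range is limited). The gripper opens to 85 mm and grips with 20 to 120 N. Pads are 22 mm wide; open, the fingers measure 114 mm over their backs; the gripper's body (76 mm by 85 mm) begins 54 mm behind the grasp point. The pads swing forward as they close: fully open they stand 13 mm farther back than shut.
Start: joints at [-73.436, 17.813, 0.802, 86.603, -0.252, 75.585, -1.558], TCP at [0.179, 0.52, 0.248] pointing down, gripper open.
Joint ranges: [-154.91, 154.91], [-16.99, 109.72], [-72.82, 74.43], [7.12, 147.25], [-82.49, 262.49], [11.32, 116.49], [-174.64, 174.64]. Speed limits (degrees/s): [159.86, 159.86, 180, 180, 180, 180, 180].

INTERFACE

Orientations are given as [roll, pitch, yaw] about the fixed x, y, z axes, in that order (R = Rz(yaw) Ry(pitch) Rx(roll)).
In Python, from station import robot, fingers, vision, workorder, recognise gives the robot as it stands. Calls block until the motion is done:
- robot.move_to(position, orientation): joint-space move of the TCP to a pose.
- robot.line_to(position, orientation=None, velocity=0.15, f_stop=None): straight line of the TCP; orientation=None keeps the orientation; velocity is the mean speed in m/s. With f_stop (N) it stops when the force on the tool has changed by that much, and returns True; else False.
- robot.move_j(angles): joint-space move.
- fingers.gripper_to(opening, force=None): opening from 0.0 (shut) to 1.0 (fully open); force is the grip in N (None keeps the last); returns when the fingers have stopped.
- robot.pause(seconds).
- robot.inverse_kinematics(position, orientation): joint angles nearest the present ones, or None.
- vision.grab_frame(name): name is "scene" or "top"; returns the picture (384x512x3 uint8, red, green, blue); there is no depth.
- vision.calibration(name): a dict with "mtx" (3x3 intrinsics, pixels), "extrinsics" (4x4, takes a point from world to camera coordinates). Camera axes: x right, y up, looking along -z (the intrinsics and any distortion apply to the point x, -y, -z); pixel columns grow to the right and rows downward; lengths in m; the calibration is good to about 2 mm. A picture is of the moment at which its call begins. calibration takes no time and is no camera call.
A pose or a line that the arm cannot do raises robot.PlanningError and nothing moves.
- workorder.close_job(): hands the job in; it is judged then, once.
Trained networks look in the newest picture that a camera, given by its name, has taken for a name from the list of things; names that differ only in an ending like _2 or _b are one class to them, and where a whole thing is asked for, a point or a joint stands for the part that bears it (a point fixed in the world has none). Each returns a list of dicts, best first, with "p" (0 to 1); they miss things now and then, are a little off and sometimes report something else, mostly with a low value. They report only what shows in the picture. A call takes as long as a camera call. They do not tell look-alikes from the thing itself.
- recognise(label, camera): "rect" ([centre column, centre row, width, height] in pixels, round what is visible of it).
Readings, each from a call of its own:
- robot.current_time_s(): time.
- robot.current_joint_positions(): joint angles.
- robot.current_dq(): joint speeds.
- robot.current_joint_torque(): joint torques, N m.
- robot.current_tool_pos(): TCP position.
- robot.current_eef_rot(): TCP orientation.
- robot.current_contact_force(): force on the tool from outside, world axes, zero at the start.
- robot.current_torque(): the same for the moment, N m.
- robot.current_finger_gap(): opening from 0.0 (shut) to 1.0 (fully open).
- robot.current_gripper_force(): force on a finger pad.
Only numpy, scipy, OpenCV 4.12 (cv2) and the standard library are available. Lean on these libraries where they do the work, as an engineer would, in place of code of your own. Each camera call takes 0.05 s, during which the arm holds its last target. There are 200 camera calls.

TASK

One of the two grey power packs on the jeweller's bench has a white battery cover held by two snap tabs standing up from it. Squeeze the two tabs towards each other and, keeping them squeezed, lift the cover straight off; the pack must stay standing on the bench about where it is. Set the cover down gently, right way up (tabs upward), in the middle of the cork mat.

Things in the scene. Friction and masses are not known exactly. Their poses are not given: they have to be found in the camera images.
- cover: White battery cover, 90 g, on a grey pack. Plate 80x80x4 mm; origin at centre of its underside (55 mm above bench at start), z up. Two upright snap tabs, each 28 mm wide along x, 4 thick, tops 34 mm above origin, outer faces at y = +28 and -28 mm (56 over both); free space outside them. Skirts reach 13 mm below origin: on a flat surface it stands level on them, origin 13 mm up.
- pack: Grey power pack carrying the cover: loose on the bench, about 0.7 kg, 55 mm high. Origin on its underside, straight below the cover's; axes as the cover's. Spans x -55 to +95, y -55 to +55 mm; dial 11 mm high at the +x end. Slides a little if squeezed off-centre. The similar other pack has no tabs, but a screwed cover with one round knob 32 mm wide.
- mat: Square cork mat fixed on the bench, 160 x 160 x 4 mm thick; origin at the centre of its underside (its top is 4 mm above the bench).
- tab_left (a joint): How far the cover's +y tab is pressed inward: 0 at rest, 0.009 m fully in; the other tab is its mirror image. Sprung: 3 N to start, 6 to 7 N fully in. At rest a barb below the plate catches 5 mm under the pack's top wall; it is clear from 0.005 m on. With both tabs fully in (38 mm over both) the cover lifts straight out.
Mind the look-alikes: they are no part of the job. What is shaped like the cover but pink or yellow is not meant. What is shaped like the pack but purple is not meant.

How it is judged:
By the outcome, as a careful person would: the job done as asked, in the order asked, and still so for the second after the job is handed in, with the robot touching nothing.
It also fails if it takes over 42 s, if anything falls off the work surface, if the arm or the gripper's body presses on something with over 40 N, if the wrist force passes 120 N, or if a joint passes its speed limit or range.

## Working session

There is one attempt and no reset: what is moved stays moved. The work goes in short steps, each a Python script; the robot and the scene stay as the last script left them, time stands still between calls to the robot, and variables do not carry over. Pictures are saved under pics/ and viewed, at most 10 in all, crops included, and the job is handed in when it is done.

```bash
ls; mkdir -p pics
python3 - <<'E'
from station import robot, fingers, vision, workorder, recognise
import cv2,numpy as np
for n in("scene","top"):
    im=vision.grab_frame(n); cv2.imwrite(f"pics/{n}0.png",cv2.cvtColor(im,cv2.COLOR_RGB2BGR))
    c=vision.calibration(n); print(n,{k:np.round(v,4).tolist() if not isinstance(v,str) else v for k,v in c.items()})
    for l in("cover","pack","mat"):
        print(l,[(np.round(d["rect"]).tolist(),round(d["p"],2)) for d in recognise(l,n)])
print(robot.current_time_s(),robot.current_eef_rot())
E
```

```text
pics
scene {'mtx': [[363.3457, 0.0, 259.8645], [0.0, 363.3457, 192.1821], [0.0, 0.0, 1.0]], 'extrinsics': [[-0.6175, 0.7866, 0.0059, 0.2936], [-0.6745, -0.5334, 0.5105, 0.1916], [0.4047, 0.3112, 0.8599, -1.2917], [0.0, 0.0, 0.0, 1.0]]}
cover [([170.0, 184.0, 35.0, 30.0], 0.8), ([129.0, 177.0, 29.0, 30.0], 0.69), ([207.0, 162.0, 28.0, 22.0], 0.59)]
pack [([168.0, 195.0, 68.0, 58.0], 0.85), ([236.0, 121.0, 47.0, 39.0], 0.83)]
mat [([243.0, 271.0, 71.0, 68.0], 0.66)]
top {'mtx': [[420.5248, 0.0, 260.2869], [0.0, 420.5248, 192.705], [0.0, 0.0, 1.0]], 'extrinsics': [[0.0088, -1.0, 0.0028, -0.0839], [0.9776, 0.0092, 0.2104, -0.4151], [-0.2104, 0.0009, 0.9776, -1.0734], [0.0, 0.0, 0.0, 1.0]]}
cover [([344.0, 209.0, 43.0, 37.0], 0.95), ([396.0, 140.0, 35.0, 35.0], 0.9), ([344.0, 146.0, 34.0, 29.0], 0.69)]
pack [([358.0, 280.0, 72.0, 69.0], 0.94), ([337.0, 146.0, 55.0, 66.0], 0.66)]
mat [([222.0, 140.0, 63.0, 66.0], 0.63)]
0.4 [-1.79981954e+02  2.70405594e-03  1.61052802e+02]
```

View pics/top0.png

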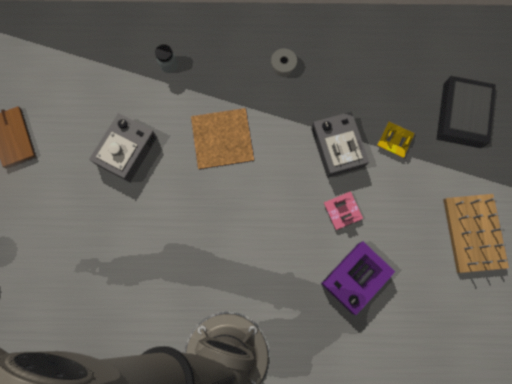

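View pics/scene0.png

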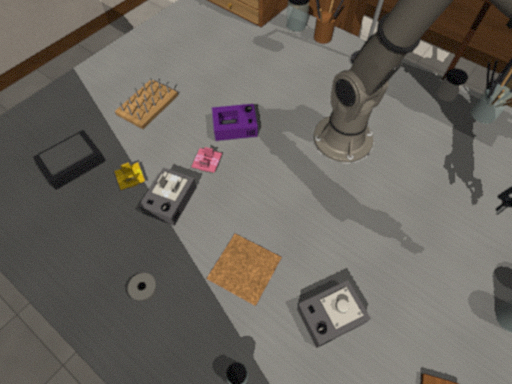

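Top view candidates: the white tabbed cover on a grey pack (344,147), the screwed cover with a knob (118,150), pink (344,210), yellow (396,140) and the empty purple pack (358,280). I choose (344,147). The mat is at (222,138). Next I check the choice in one close crop and measure.

```bash
cat > h.py <<'E'
from station import robot, fingers, vision, workorder, recognise
import cv2,numpy as np
def proj(n,P):
    c=vision.calibration(n);q=(c["extrinsics"]@np.c_[np.atleast_2d(P),np.ones(len(np.atleast_2d(P)))].T)[:3]
    q=c["mtx"]@(q*np.array([[1],[-1],[-1]]));return (q[:2]/q[2]).T
def unproj(n,px,z):
    c=vision.calibration(n);E=c["extrinsics"];R,t=E[:3,:3],E[:3,3]
    d=(np.linalg.inv(c["mtx"])@np.array([px[0],px[1],1]))*[1,-1,-1]
    o=-R.T@t;d=R.T@d;return o+d*(z-o[2])/d[2]
def crop(n,im,c,h,s): 
    x,y=c;return cv2.resize(im[y-h:y+h,x-h:x+h],None,fx=s,fy=s,interpolation=cv2.INTER_CUBIC)
def outline(x,y,yaw,L,z):
    a=np.radians(yaw);R=np.array([[np.cos(a),-np.sin(a)],[np.sin(a),np.cos(a)]])
    return np.c_[np.array(L)@R.T+[x,y],np.full(len(L),z)]
E
python3 - <<'E'
from h import *
T=cv2.cvtColor(cv2.imread("pics/top0.png"),cv2.COLOR_BGR2RGB);S=cv2.cvtColor(cv2.imread("pics/scene0.png"),cv2.COLOR_BGR2RGB)
# mat: brown in top
def seg(im,c,h,lo,hi):
    hsv=cv2.cvtColor(im,cv2.COLOR_RGB2HSV);m=cv2.inRange(hsv,lo,hi);k=np.zeros_like(m);k[c[1]-h:c[1]+h,c[0]-h:c[0]+h]=255;return m&k
for n,im,cm,cc in(("top",T,(222,138),(344,147)),("scene",S,(244,269),(174,187))):
    m=seg(im,cm,42,(5,80,60),(25,255,255));p=np.argwhere(m)[:,::-1]
    w=np.array([unproj(n,q,.004)[:2] for q in p]).astype(np.float32)*1000;print(n,"mat",cv2.minAreaRect(w))
    m=seg(im,cc,30,(0,0,130),(180,60,255));p=np.argwhere(m)[:,::-1]
    w=np.array([unproj(n,q,.059)[:2] for q in p]).astype(np.float32)*1000;print("cover",len(p),cv2.minAreaRect(w))
out=np.hstack([crop("t",T,(342,147),36,5),crop("s",S,(170,192),36,5)])
cv2.imwrite("pics/crop0.png",out[:,:,::-1])
E
```

```text
Traceback (most recent call last):
  File "h.py", line 7, in unproj
    c=vision.calibration(n);E=c["extrinsics"];R,t=E[:3,:3],E[:3,3]
ValueError: time passes only in moves, steps and waits
```

```bash
sed -i 's/vision.calibration(n)/CAL[n]/; 2a CAL={n:vision.calibration(n) for n in("scene","top")}' h.py
cat > m.py <<'E'
from h import *
T=cv2.cvtColor(cv2.imread("pics/top0.png"),cv2.COLOR_BGR2RGB);S=cv2.cvtColor(cv2.imread("pics/scene0.png"),cv2.COLOR_BGR2RGB)
def seg(im,c,h,lo,hi):
    hsv=cv2.cvtColor(im,cv2.COLOR_RGB2HSV);m=cv2.inRange(hsv,lo,hi);k=np.zeros_like(m);k[c[1]-h:c[1]+h,c[0]-h:c[0]+h]=255;return m&k
for n,im,cm,cc in(("top",T,(222,138),(344,147)),("scene",S,(244,269),(174,187))):
    m=seg(im,cm,42,(5,80,60),(25,255,255));p=np.argwhere(m)[:,::-1]
    w=np.array([unproj(n,q,.004)[:2] for q in p]).astype(np.float32)*1000;print(n,"mat",cv2.minAreaRect(w))
    m=seg(im,cc,30,(0,0,130),(180,60,255));p=np.argwhere(m)[:,::-1]
    w=np.array([unproj(n,q,.059)[:2] for q in p]).astype(np.float32)*1000;print("cover",len(p),cv2.minAreaRect(w))
out=np.hstack([crop("t",T,(342,147),36,5),crop("s",S,(170,192),36,5)])
cv2.imwrite("pics/crop0.png",out[:,:,::-1])
E
python3 m.py
```

```text
top mat ((582.9199829101562, 30.580726623535156), (160.11988830566406, 159.4498291015625), 9.648225784301758)
cover 723 ((538.814697265625, -301.6690673828125), (81.28800964355469, 81.54619598388672), 16.097970962524414)
scene mat ((583.8005981445312, 28.446044921875), (160.8144073486328, 159.89984130859375), 9.693264961242676)
cover 1667 ((532.75830078125, -298.98004150390625), (228.24095153808594, 189.5810089111328), 42.69858932495117)
```

View pics/crop0.png

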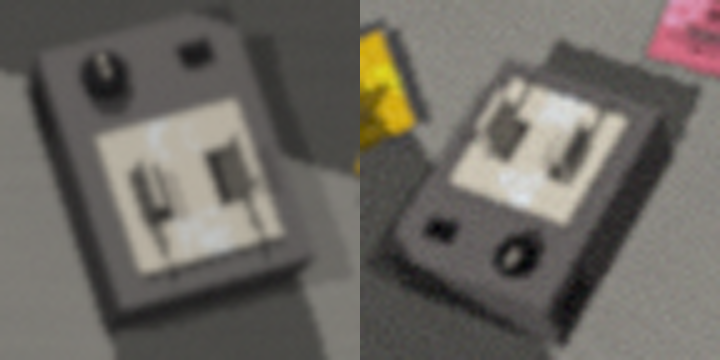

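The crop confirms the choice: a white cover with two tabs on the grey pack, dial towards +x (cover centre ~(344,147) top, ~(170,184) scene). Size checks at 81 mm, and the mat at 160 mm in both cameras. I compare it with the scene camera, then move above it.

Run:
```python
from h import *
sq=[(-.04,-.04),(.04,-.04),(.04,.04),(-.04,.04)]
print("scene crop px",((proj("scene",outline(.539,-.3017,16.1,sq,.059))-[134,156])*5).round().tolist())
print("top crop px",((proj("top",outline(.539,-.3017,16.1,sq,.059))-[306,111])*5).round().tolist())
for p,y in(((.539,-.3017,.08),16.1),((.539,-.3017,.2),16.1),((.5833,.0295,.2),9.65),((.5833,.0295,.042),9.65)):
    for a in(0,180):
        q=robot.inverse_kinematics(p,[180,0,y+a]);print(a,None if q is None else np.round(q,1))
y=16.1
robot.move_to([.539,-.3017,.2],[180,0,y] if robot.inverse_kinematics([.539,-.3017,.2],[180,0,y]) is not None else [180,0,y+180])
print(robot.current_time_s(),robot.current_tool_pos(),robot.current_eef_rot(),robot.current_finger_gap())
```

```text
scene crop px [[155.0, 79.0], [90.0, 180.0], [206.0, 224.0], [268.0, 120.0]]
top crop px [[280.0, 232.0], [234.0, 96.0], [93.0, 133.0], [138.0, 271.0]]
0 [ -3.2  41.4  48.9  89.3 -33.4  64.8 -20.7]
180 [ -5.5  43.3  53.5  89.4 -36.9  66.4 161.8]
0 [ -4.   34.6  51.4  81.  -27.1  77.3 -25.6]
180 [ -9.7  39.9  64.4  81.2 -35.9  81.  160.9]
0 [-33.7  27.7  42.7  86.7 -19.2  73.1 -69.1]
180 [-25.1  25.1  29.2  86.4 -12.6  71.8 105.5]
0 [-32.   37.9  40.1  96.7 -28.5  56.  -61.8]
180 [-20.7  34.1  22.9  96.3 -15.9  52.9 108. ]
3.5417 [ 0.53976994 -0.30038981  0.19985084] [-1.79955424e+02 -2.51187285e-02  1.62317271e+01] 0.9982604136839195
```

Both views agree to about 1 px. Now descend, squeeze and check.

Run:
```python
from h import *
R=[180,0,16.1]
hit=robot.line_to([.539,-.3017,.081],R,velocity=.08,f_stop=8)
print("hit",hit,robot.current_tool_pos(),robot.current_contact_force())
if not hit:
    fingers.gripper_to(0.0,force=25); robot.pause(.3)
    print("gap",robot.current_finger_gap(),robot.current_gripper_force(),robot.current_contact_force(),robot.current_tool_pos(),robot.current_time_s())
for n,c in(("top",(342,140)),("scene",(170,185))):
    im=vision.grab_frame(n); cv2.imwrite(f"pics/g_{n}.png",im[:,:,::-1])
a,b=cv2.imread("pics/g_top.png"),cv2.imread("pics/g_scene.png")
cv2.imwrite("pics/g.png",np.hstack([crop("",a,(342,147),40,5),crop("",b,(170,190),40,5)]))
```

```text
hit False [ 0.53934221 -0.30203157  0.08163065] [-0.38883945  0.59054757  0.81727458]
gap 0.43062682662565555 26.915974617004395 [-1.12706912  1.23196489  7.77679783] [ 0.53963234 -0.30237525  0.08306435] 6.0
```

View pics/g.png

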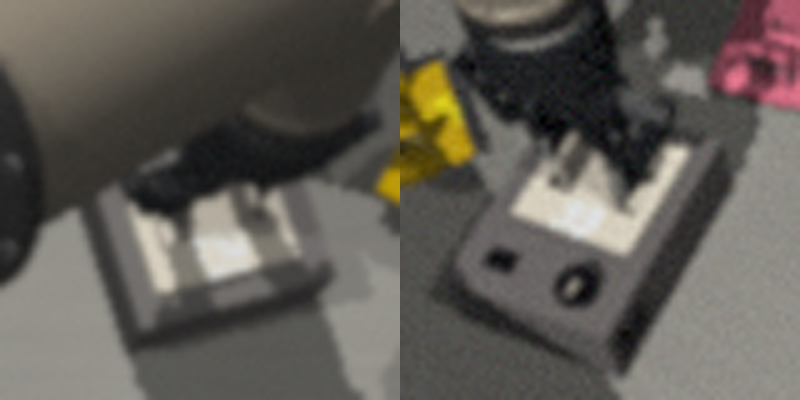

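The picture shows the fingers outside both tabs, with the pack still in place. The gap of about 37 mm matches tabs fully in. Lift.

Run:
```python
from h import *
p=robot.current_tool_pos();R=[180,0,16.1]
robot.line_to([p[0],p[1],.11],R,velocity=.03)
print(robot.current_finger_gap(),robot.current_gripper_force(),robot.current_contact_force())
robot.line_to([p[0],p[1],.2],R,velocity=.1)
print(robot.current_tool_pos(),robot.current_finger_gap(),robot.current_contact_force(),robot.current_time_s())
for n in("top","scene"): cv2.imwrite(f"pics/l_{n}.png",vision.grab_frame(n)[:,:,::-1])
a,b=cv2.imread("pics/l_top.png"),cv2.imread("pics/l_scene.png")
cv2.imwrite("pics/l.png",np.hstack([crop("",a,(342,160),50,4),crop("",b,(170,180),50,4)]))
```

```text
0.43319237977777675 25.64620792865753 [ 0.06186988 -1.7431358  -1.88400131]
[ 0.53928315 -0.30187779  0.19910447] 0.4293185125485598 [-0.28471932 -0.43009148 -0.70917201] 8.2667
```

View pics/l.png

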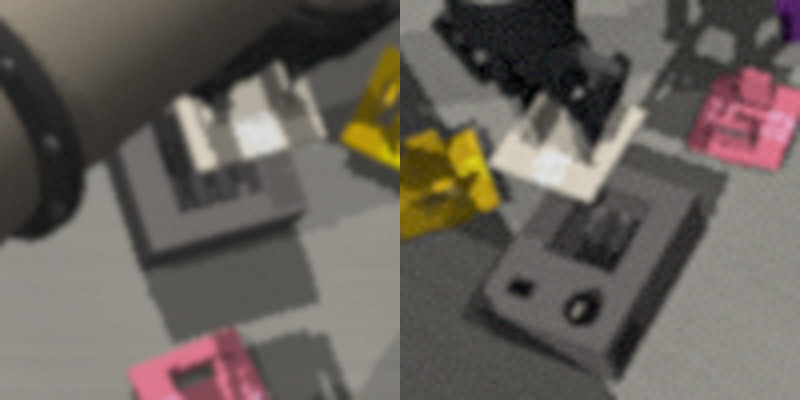

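The cover is off and held level, and the pack is still standing in place. Move it to the mat and set it down.

Run:
```python
from h import *
R=[180,0,9.65];c=[.5833,.0295]
robot.move_to(c+[.16],R)
robot.line_to(c+[.058],R,velocity=.08)
robot.pause(.3)
hit=robot.line_to(c+[.042],R,velocity=.02,f_stop=4)
print(hit,robot.current_tool_pos(),robot.current_contact_force(),robot.current_finger_gap())
robot.pause(.2)
fingers.gripper_to(1.0); robot.pause(.2)
print(robot.current_tool_pos(),robot.current_finger_gap(),robot.current_contact_force())
p=robot.current_tool_pos()
robot.line_to([p[0],p[1],.2],velocity=.08)
robot.move_to([.40,.30,.25],R)
print(robot.current_time_s())
for n in("top","scene"): cv2.imwrite(f"pics/e_{n}.png",vision.grab_frame(n)[:,:,::-1])
a,b=cv2.imread("pics/e_top.png"),cv2.imread("pics/e_scene.png")
cv2.imwrite("pics/e.png",np.hstack([crop("",a,(285,140),95,4)[:,:400*2][:, :],])[:600])
cv2.imwrite("pics/e.png",np.hstack([a[40:240,180:400],b[130:330,120:300]]).repeat(2,0).repeat(2,1))
```

```text
True [0.58308143 0.02957478 0.04512312] [-1.85979662  0.41340994  4.46976564] 0.42877459431379766
[0.58197419 0.02982171 0.04394981] 0.9997186133755318 [ 0.06547517 -0.25438513  0.45255008]
16.2917
```

View pics/e.png

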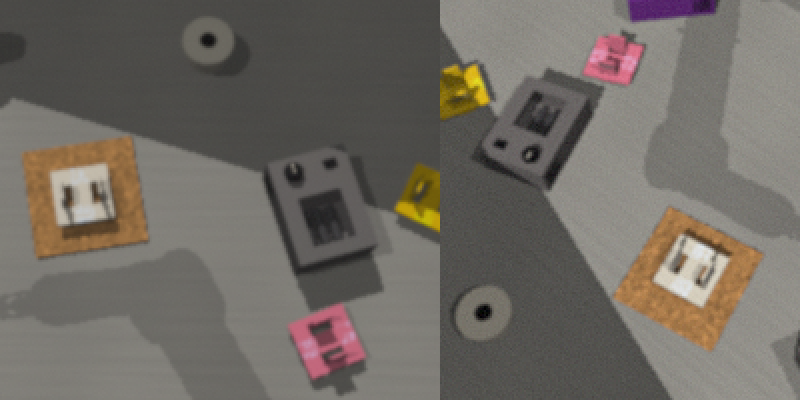

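The picture shows the cover tabs-up in the middle of the mat (top view ~(221,137)), the pack standing where it was, and the arm clear.

```bash
python3 -c "
from station import workorder
print(workorder.close_job())"
```

```text
the job is handed in; nothing more can be done
None
```

I squeezed the white cover's tabs, lifted it off the grey pack and set it tabs-up in the middle of the cork mat; the pack is still standing in place, and I handed the job in at about 16 s (limit 42 s).

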